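# Feed a steel sleeve into the clamping station and wind it tight

## Task

Press the pedal all the way down so the linked gate rises and the steel sleeve rolls down the chute into the nest, then ease the pedal back up under control so the gate closes without snapping. Then wind the slanted tension wheel clockwise until it feels firm, with the shoe's spring pressed about half way in (6 mm of its 12 mm) against the sleeve: do not over-tighten it. Let go of everything and leave the other things on the bench where they are.

Things in the scene. Friction and masses are not known exactly. Their poses are not given: they have to be found in the camera images.
- pedal (a joint): Grey pedal plate, 135 x 80 x 8 mm, hinged at its far end on a dark base 170 x 100 mm: 0 = up, sloping 20 degrees up to its free near end; 0.36 rad = fully down, level. Sprung up: 6 N to start, 9 N at the bottom at pedal_top; if let go it snaps up. It lifts the gate in proportion, 56 mm at full stroke; the sleeve passes above 0.26 rad.
- pedal_top (a point): Where to press: on the pedal's upper face, midway across, 108 mm from the hinge, 27 mm from the free end. 75 mm above the bench when up, 38 mm lower when fully down. With the pedal up its x axis is level, from the free end to the hinge. The pedal unit stands left or right of the station.
- station: Fixed clamping station: L-shaped base 12 mm thick, grey chute, grey gearbox with the slanted wheel on top, on the robot's side. Origin on the bench below the nest; x points from gearbox to nest, away from the robot; y up the chute. A lamp head (75 x 66 x 18 mm, underside 265 mm up, centre at x -120, y +15 mm) hangs over the wheel's upper edge: no room for an upright tool.
- sleeve: Plain steel sleeve, 44 mm diameter, 70 mm long, about 0.45 kg, lying in the chute behind the gate at the start. Origin at its centre, its own x along its axis.
- nest (a point): Where the sleeve's centre is when it lies in the nest, at the chute's low end against the end stop and the back fence; 85 mm above the bench. Before clamping, the sleeve may lie up to 4 mm nearer the robot along its axis.
- wheel_grip (a point): On the wheel's axis, inside its grip bar. Wheel: plain black disc, 84 mm diameter, 12 mm thick, axis leaning 35 degrees from vertical, away from the chute (station -y); across its face a metal bar 60 mm long, 14 mm wide, 37 mm high. Point is 28 mm above the disc, 9 mm below the bar's top. Turning axes: x along the bar, y across it (the way to pinch), z out along the wheel's axis.
- wheel (a joint): Wheel angle, rad; grows clockwise seen from its face; starts at 0 to 0.7. 1 rad drives the shoe 7 mm towards the sleeve. Steady drag 0.2 N m; the shoe meets the sleeve, pushed onto the back fence, at about 1.43 rad, then drag rises 0.021 N m per mm of spring, to about 0.33 N m at the wanted setting. Stays where it is left.
- shoe (a joint): How far the spring shoe is pressed in, in m: 0 = free, 0.012 = bottomed (the gap between the shoe disc and the collar behind it has closed). 3 N per mm. Firm setting is about 0.006.
- carton: Closed cardboard carton 120 x 100 x 70 mm, bystander; stands on the other side of the wheel from the pedal unit. Origin at the centre of its underside.
- spare_bush: Short flanged steel bush, 52 mm across, 45 mm high, standing, bystander.
- spray_can: Grey spray can, 60 mm diameter, 170 mm high, bystander.
- wrench: Steel wrench lying on the bench, bystander.
- tape_roll: Cardboard ring, 100 mm across, 45 mm high, bystander.
- small_bin: Loose teal bin 160 x 100 x 70 mm with a steel bracket in it, bystander.
Mind the look-alikes: they are no part of the job. What is shaped like the part that bears pedal but purple or red is not meant.

How it is judged:
On the way, in this order (a step that is already met when the one before it is completed fails the run):
1. the pedal is pressed right down so that the gate is up (value of joint pedal above 0.27 rad), for 0.1 s.
2. the sleeve lies in the nest and the pedal is back up (distance between sleeve and nest below 0.01 m and value of joint pedal below 0.05 rad), for 0.2 s.
At the end, for the whole second after the job is handed in: The sleeve lies in the nest (centre within 10 mm of its place), the pedal is up (below 0.05 rad), and the shoe presses on the sleeve with its spring 4 to 9 mm in, with wheel and sleeve at rest and everything released (all of step 2 and value of joint shoe between 0.004 and 0.009 m and linear speed of sleeve below 0.02 m/s and velocity of joint wheel between -0.05 and 0.05 rad/s); the robot touches nothing.
It fails at once if the spring shoe is over-tightened (more than 10.5 mm in) (value of joint shoe above 0.0105 m).
It fails at once if the pedal is let go and snaps up (faster than 3.5 rad/s) (velocity of joint pedal below -3.5 rad/s).
It fails at once if a bystander is moved more than 40 mm (distance of any of carton, spare_bush, spray_can, wrench, tape_roll, small_bin from where it was at the start of the episode above 0.04 m).
It also fails if it takes over 67 s, if anything falls off the work surface, if the arm or the gripper's body presses on something with over 40 N, if the wrist force passes 120 N, or if a joint passes its speed limit or range.

## Robot

A 7-joint arm with a two-finger parallel gripper is mounted at the origin on the work surface. World frame = base frame: x ahead of the robot, y to its left, z up, the work surface at z = 0. Lengths are in m, angles in rad, forces in N, time in s.
With the tool pointing down it reaches from about 0.425 to 0.925 m from the base axis. Payload 6.8 kg.
Tool frame: the origin (TCP) lies at the very end of the fingers, on their centre line; the grasp point (between the pads) lies 19 mm behind it (hold_point_z is the distance from the TCP to the grasp point, in m); z points along the fingers, y is the direction in which the jaws open and shut (so a half turn about z gives the same grasp; the last joint's range is limited). The gripper opens to 85 mm and grips with 20 to 120 N. Pads are 22 mm wide; open, the fingers measure 114 mm over their backs; the gripper's body (76 mm by 85 mm) begins 54 mm behind the grasp point. The pads swing forward as they close: fully open they stand 13 mm farther back than shut.
Start: joints at [-0.108, 0.477, 0.022, 1.555, -0.011, 1.109, -0.083], TCP at [0.675, 0, 0.231] pointing down, gripper open.
Joint ranges: [-2.96, 2.96], [-0.34, 2.1], [-1.41, 1.46], [0.24, 2.44], [-1.37, 4.51], [0.17, 1.92], [-2.96, 2.96]. Speed limits (rad/s): [2.39, 2.39, 3.14, 3.14, 3.14, 3.14, 3.14].

## Interface

Orientations are given as a unit quaternion [w, x, y, z].
In Python, from station import get_obs, read_camera, calibration, hand_in, regions_of, hold_point_z gives the robot as it stands.
- The arm moves only by the tool send_rows, never from a script. Its argument "motion" is text: rows parted by semicolons, each of 7 numbers parted by spaces: the shift along the world's x, y, z in cm, then the turn, a rotation vector about the world's x, y, z in degrees, then the closure, from 0 (fully open) to 1 (shut). In form: dx dy dz rx ry rz fingers; .... A call has 1 to 20 rows; each row shifts and turns the pose as measured when the row begins; what a row does not reach is not made up. A row lasts 1/12 s, in which the tool goes at most 41.7 mm and 7.16 degrees, less where a joint would pass 70% of its speed; a pose out of reach is approached as far as the arm can. A call is refused whole if a number of a shift passes 4.17 or a number of a turn 7.16, either way. A call with a gripper value outside its range is refused whole. The fingers move at their own pace and stop on an object; "newtons" is the grip in N (left out, the last holds). Time passes only in rows, so rows that do not move let the fingers close. It gives the time, the measured TCP pose, the force and the opening at its end, in the units of the state.
- get_obs(): the state, without advancing time (a new reading comes with each control period).
- read_camera(name): name is "scene" or "side" or "wrist"; returns the picture (420x560x3 uint8, red, green, blue); there is no depth.
- calibration(name): a dict with "mtx" (3x3 intrinsics, pixels), "k1" (the pictures are not rectified: a ray, as slopes to the right and down, at radius r is drawn at 1 + k1 r^2 times it, then the intrinsics apply), "R" (3x3) and "t" (3): a world point X has camera coordinates R X + t; the wrist camera has in their place "hand_eye" (4x4, takes a point from camera to tool coordinates, whose origin is the TCP and whose axes are the flange's). Camera axes: x right, y down, z forward; pixel columns grow to the right and rows downward; lengths in m; the calibration is good to about 2 mm. A picture is of the moment at which its call begins: read the wrist's pose just before it. calibration takes no time and is no camera call.
- hand_in(): hands the job in, once; it reports no verdict.
Trained networks look in the newest picture that a camera, given by its name, has taken for a name from the list of things; names that differ only in an ending like _2 or _b are one class to them, and where a whole thing is asked for, a point or a joint stands for the part that bears it (a point fixed in the world has none). Each returns a list of dicts, best first, with "conf" (0 to 1); they miss things now and then, are a little off and sometimes report something else, mostly with a low value. They report only what shows in the picture. A call takes as long as a camera call. They do not tell look-alikes from the thing itself.
- regions_of(thing, camera): "region" (420x560 bool, what is visible of it) and "point" ([column, row] in pixels, amid what is visible of it).
The state is a dict: "t": time; "q": joint angles; "joint_vel": joint speeds; "joint_torque": joint torques, N m; "eef_pos": TCP position; "tool_rot": TCP orientation; "contact_force": force on the tool from outside, world axes, zero at the start; "torque": the same for the moment, N m; "gripper_width": opening from 0.0 (shut) to 1.0 (fully open).
Only numpy, scipy, OpenCV 4.12 (cv2) and the standard library are available. Lean on these libraries where they do the work, as an engineer would, in place of code of your own. Each camera call takes 0.05 s, during which the arm holds its last target.

## Working session

There is one attempt and no reset: what is moved stays moved. The work goes in short steps, Python scripts to look and compute and a tool call to move; the robot and the scene stay as the last step left them, time stands still between calls to the robot, and variables do not carry over. Pictures are saved under pics/ and viewed, and the job is handed in when it is done.

Besides the shell and the picture viewer there is one more tool, called after "Request:" by a JSON object that holds its "fn" and its "kwargs". send_rows: Moves the arm, as the interface text tells. Its arguments: {"type":"object","properties":{"motion":{"type":"string"},"newtons":{"type":"number"}},"required":["motion"]}

```bash
mkdir -p pics; ls; cat > h.py <<'E'
import numpy as np, cv2, json
from station import *
def snap(c,name):
    im=read_camera(c); cv2.imwrite(f'pics/{name}.png',im[:,:,::-1]); return im
E
python3 - <<'E'
from h import *
o=get_obs(); print(o)
for c in ['scene','side','wrist']:
    snap(c,c+'0'); print(c,calibration(c))
print(hold_point_z)
E
```

```text
pics
{'t': 0.0, 'q': array([-0.10810691,  0.47778342,  0.02237314,  1.55648314, -0.01148501,
        1.10927768, -0.08312081]), 'joint_vel': array([-0.00060177,  0.00068504,  0.00061417,  0.00077252, -0.00053049,
       -0.00083924,  0.00061681]), 'joint_torque': array([-5.45967814e-04, -5.96443820e+01,  1.60769675e+00, -2.81194621e+01,
        1.24063640e-02,  9.39900521e-03,  2.20753498e-05]), 'eef_pos': array([ 6.74399657e-01, -3.64341082e-05,  2.30324169e-01]), 'tool_rot': array([-5.83922479e-04,  7.07112008e-01,  7.07100967e-01, -6.99902348e-04]), 'contact_force': array([-0.28223867,  0.4296029 , -1.03722912]), 'torque': array([0.02763017, 0.0133238 , 0.0113071 ]), 'gripper_width': 1.0000165805369914}
scene {'mtx': array([[503.12980176,   0.        , 283.31935514],
       [  0.        , 503.12980176, 216.19671621],
       [  0.        ,   0.        ,   1.        ]]), 'k1': 0.03488462515450122, 'R': array([[-0.46687875,  0.88414847, -0.01748482],
       [ 0.64825485,  0.32873184, -0.68680494],
       [-0.60148972, -0.33198925, -0.72663145]]), 't': array([ 0.17737033, -0.23198701,
[... 274 characters left out ...]
0.14327867, -0.63864316, -0.75604639],
       [ 0.15660146,  0.73967407, -0.65449084]]), 't': array([-0.44360105,  0.16223456,  1.52791757])}
wrist {'mtx': array([[306.23946077,   0.        , 280.75968646],
       [  0.        , 306.23946077, 210.83127007],
       [  0.        ,   0.        ,   1.        ]]), 'k1': -0.033681903422097065, 'hand_eye': array([[-6.37571230e-04, -9.63385219e-01, -2.68120334e-01,
         6.73620485e-02],
       [ 9.99999667e-01, -7.50565503e-04,  3.18934012e-04,
         6.36890835e-04],
       [-5.08498186e-04, -2.68120042e-01,  9.63385377e-01,
        -1.42610555e-01],
       [ 0.00000000e+00,  0.00000000e+00,  0.00000000e+00,
         1.00000000e+00]])}
0.0187
```

View pics/scene0.png

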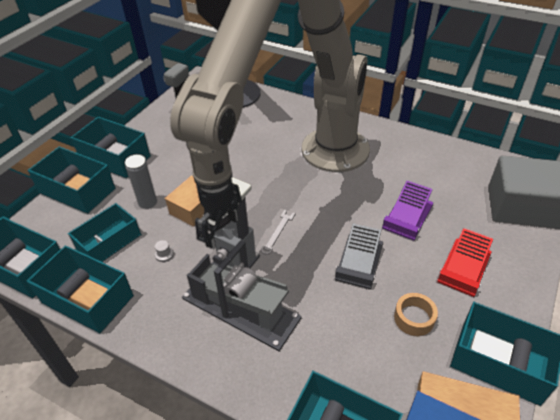

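View pics/side0.png

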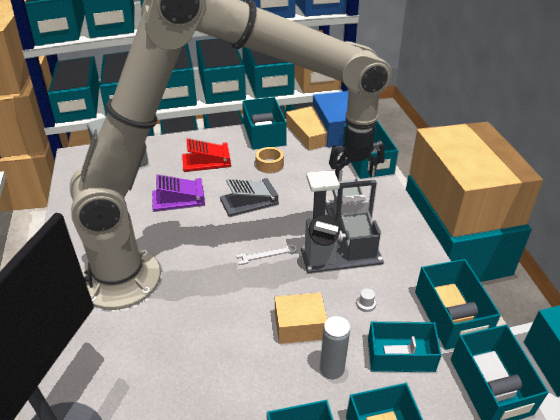

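View pics/wrist0.png

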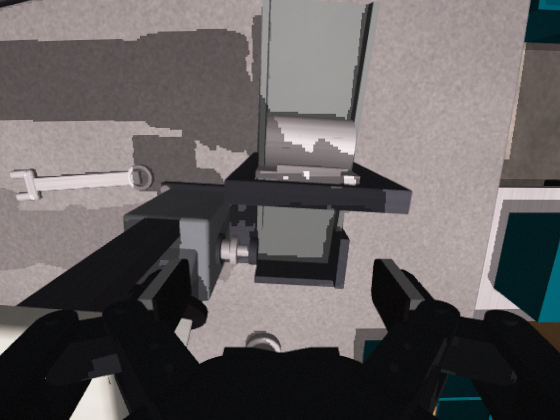

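```bash
python3 - <<'E'
from h import *
for c in ['scene','side']:
    im=read_camera(c)
    vis=im.copy()
    for th in ['pedal','station','sleeve','wheel','wheel_grip','shoe','pedal_top']:
        try: r=regions_of(th,c)
        except Exception as e: print(th,e); continue
        for d in r: 
            print(c,th,round(d['conf'],2),np.round(d['point'],1),d['region'].sum())
            np.save(f'pics/{c}_{th}_{r.index(d) if 0 else [id(x) for x in r].index(id(d))}.npy',d['region'])
    print(get_obs()['t'])
    b=im[:,:,::-1]
    if c=='scene': crops={'st':(170,210,160,150),'pd':(320,210,90,90)}
    else: crops={'st':(280,160,130,120),'pd':(210,165,80,60)}
    for k,(x,y,w,h) in crops.items():
        cv2.imwrite(f'pics/{c}_{k}.png',cv2.resize(b[y:y+h,x:x+w],None,fx=4.8,fy=4.0 if 0 else 4.8,interpolation=cv2.INTER_CUBIC)[:600,:800])
E
```

```text
scene pedal 0.74 [468.9 256.1] 1467
scene pedal 0.64 [243.8 291.2] 7804
scene pedal 0.63 [412.2 203.9] 1086
scene pedal 0.62 [364.5 251. ] 1384
scene station 0.92 [244.  298.2] 7687
scene station 0.55 [242.4 282.5] 572
scene sleeve 0.69 [245.7 284.5] 544
scene wheel 0.47 [221.9 224.1] 104
scene wheel_grip 0.55 [223.7 219.4] 93
scene wheel_grip 0.4 [186.3 204.2] 1179
scene shoe 0.42 [219.9 258.8] 73
scene pedal_top 0.98 [412.1 206.3] 1143
scene pedal_top 0.62 [471.5 254.6] 1457
scene pedal_top 0.59 [361.2 247.3] 1359
scene pedal_top 0.41 [102.8 234.2] 2514
0.55
side pedal 0.97 [203.1 147.6] 474
side pedal 0.93 [247.3 184.7] 582
side pedal 0.83 [177.5 185.3] 657
side pedal 0.2 [402.3 341.5] 3153
side station 0.66 [334.8 229.7] 6285
side station 0.5 [266.9 157.4] 650
side station 0.26 [319.6 229.6] 742
side wheel 0.83 [321.8 229.3] 770
side wheel 0.31 [269.7 157.3] 656
side wheel_grip 0.57 [324.9 229.8] 761
side wheel_grip 0.46 [364.1 301.7] 355
side shoe 0.49 [343.8 238.1] 39
side pedal_top 0.91 [249.  188.2] 564
side pedal_top 0.85 [202.5 147.3] 484
side pedal_top 0.73 [175.5 183.7] 689
0.95
```

View pics/scene_st.png

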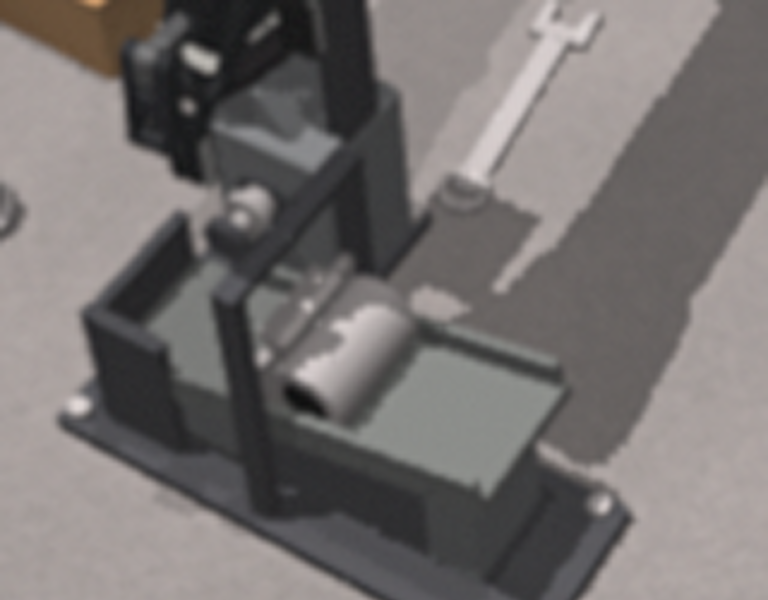

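View pics/side_st.png

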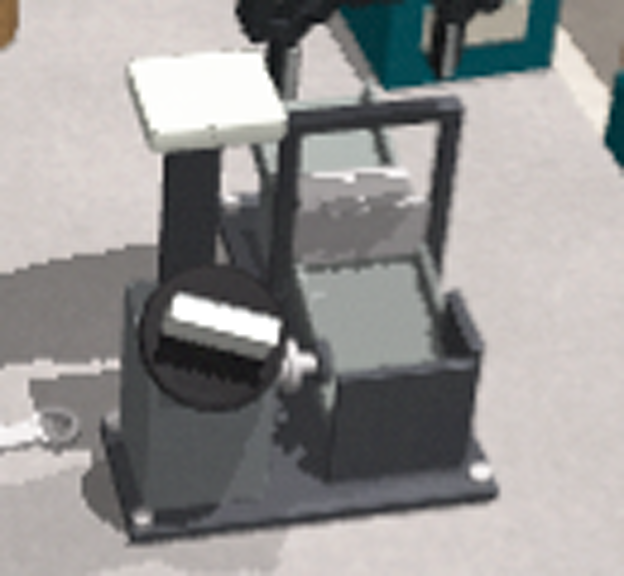

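View pics/scene_pd.png

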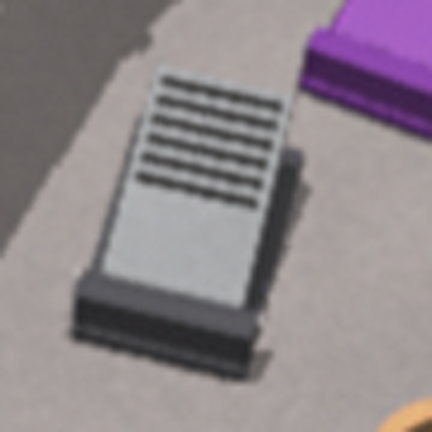

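View pics/side_pd.png

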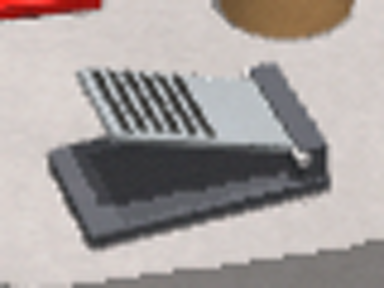

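```bash
cat >> h.py <<'E'
from scipy.spatial.transform import Rotation as Rot
from scipy.optimize import least_squares
def extr(c,o=None):
    k=calibration(c)
    if c!='wrist': return k['mtx'],k['k1'],k['R'],k['t']
    o=o or get_obs(); q=o['tool_rot']; Rt=Rot.from_quat([q[1],q[2],q[3],q[0]]).as_matrix()
    T=np.eye(4);T[:3,:3]=Rt;T[:3,3]=o['eef_pos']
    E=np.linalg.inv(T@k['hand_eye']); return k['mtx'],k['k1'],E[:3,:3],E[:3,3]
def proj(e,X):
    M,k1,R,t=e; p=np.atleast_2d(X)@R.T+t; s=p[:,:2]/p[:,2:]; r2=(s**2).sum(1,keepdims=True)
    s=s*(1+k1*r2); return s*[M[0,0],M[1,1]]+[M[0,2],M[1,2]]
def tri(views): # list of (extr,(u,v))
    f=lambda X: np.concatenate([proj(e,X)[0]-uv for e,uv in views])
    r=least_squares(f,[0.65,0.1,0.05]); return r.x,np.abs(r.fun).max()
def crop(org,s,p): return np.array(org)+(np.array(p,float)+0.5)/s-0.5
E
cat > a.py <<'E'
from h import *
S,D=extr('scene'),extr('side')
sc=lambda p:crop((320,210),4.8,p); sd=lambda p:crop((210,165),4.8,p)
P={}
for n,a,b in [('freeR(-y)',(162,68),(112,135)),('freeL(+y)',(300,95),(78,68)),('hinge-',(100,278),(300,148)),('hinge+',(245,308),(250,75))]:
    P[n],r=tri([(S,sc(a)),(D,sd(b))]); print(n,P[n].round(4),r.round(2))
sc=lambda p:crop((170,210),4.8,p); sd=lambda p:crop((280,160),4.8,p)
for n,a,b in [('gate top inner',(225,295),(458,105)),('fence corner',(85,315),(480,350)),('boltNear',(78,405),(482,472)),('fence',(185,225),(330,375))]:
    P[n],r=tri([(S,sc(a)),(D,sd(b))]); print(n,P[n].round(4),r.round(2))
E
python3 a.py
```

```text
freeR(-y) [0.3655 0.213  0.0785] 0.03
freeL(+y) [0.3528 0.2905 0.0802] 0.59
hinge- [0.4907 0.2301 0.0345] 0.66
hinge+ [0.4745 0.3102 0.0382] 0.04
gate top inner [0.7467 0.0254 0.1976] 0.61
fence corner [ 0.7332 -0.0823  0.1005] 0.33
boltNear [ 0.7389 -0.0991  0.0156] 0.39
fence [ 0.649  -0.0745  0.0886] 1.11
```

Request:
{"fn": "send_rows", "kwargs": {"motion": "0 0 4 0 0 0 1;0 0 4 0 0 0 1;0 0 3 0 0 0 1;-2.5 2.2 0 0 0 0 1;-2.5 2.2 0 0 0 0 1;-2.5 2.2 0 0 0 0 1;-2.5 2.2 0 0 0 0 1;-2.5 2.2 0 0 0 0 1;-2.5 2.2 0 0 0 0 1;-2.5 2.2 -1 0 0 0 1;-2.5 2.2 -2 0 0 0 1;-2.5 2.2 -2 0 0 0 1;-2.5 2.2 -2 0 0 0 1;-2 2 -2 0 0 0 1;-1.6 1.6 -2 0 0 0 1;0 0 0 0 0 0 1;0 0 0 0 0 0 1", "newtons": 40}}

```text
t: 2.37
eef_pos: [0.3733, 0.2619, 0.2354]
tool_rot: [0.003, 0.708, 0.706, 0.005]
contact_force: [0.9, -0.7, 1.1]
gripper_width: 0.002
```

```bash
python3 - <<'E'
from h import *
o=get_obs(); print(o)
for c in ['scene','wrist']: snap(c,c+'1')
E
```

```text
{'t': 2.3667, 'q': array([-0.53775285,  0.11592101, -0.23154504,  2.04599292,  0.03982485,
        0.97325729, -0.79286459]), 'joint_vel': array([-0.04146412,  0.01107536, -0.02582962,  0.04277057, -0.01223302,
       -0.01788179, -0.02062046]), 'joint_torque': array([ -0.96624747, -33.30509305,  -1.49545647, -25.09591699,
        -0.12497423,  -0.05309061,  -0.13221381]), 'eef_pos': array([0.37327917, 0.26188527, 0.23537655]), 'tool_rot': array([0.00326772, 0.70813517, 0.70605251, 0.004874  ]), 'contact_force': array([ 0.90142321, -0.67554216,  1.10638773]), 'torque': array([ 0.04445224, -0.01518494,  0.03500662]), 'gripper_width': 0.001773546651972885}
```

View pics/scene1.png

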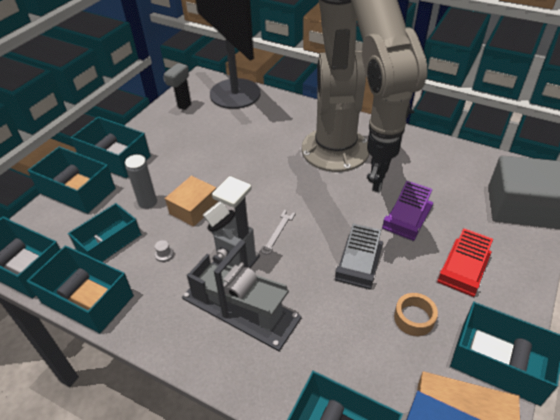

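View pics/wrist1.png

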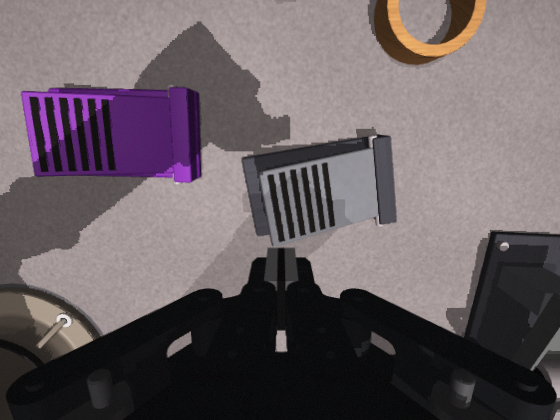

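```bash
python3 - <<'E'
from h import *
S,D=extr('scene'),extr('side'); o=dict(eef_pos=np.array([0.37327917, 0.26188527, 0.23537655]),tool_rot=np.array([0.00326772, 0.70813517, 0.70605251, 0.004874]))
W=extr('wrist',o)
sc=lambda p:crop((320,210),4.8,p); sd=lambda p:crop((210,165),4.8,p)
for n,a,b,w in [('freeR(-y)',(162,68),(112,135),(274,243)),('freeL(+y)',(300,95),(78,68),(261,173))]:
    X,r=tri([(S,sc(a)),(D,sd(b)),(W,w)]); print(n,X.round(4),r.round(2))
    X,r=tri([(S,sc(a)),(W,w)]); print(n,X.round(4),r.round(2))
from scipy.optimize import least_squares
# model fit: plate corners given (x,y,yaw,z0=hinge)
def corners(p):
    x,y,yaw,zt=p; u=np.array([np.cos(yaw),np.sin(yaw),0]);v=np.array([-u[1],u[0],0]);c,s=np.cos(np.radians(20)),np.sin(np.radians(20))
    top=np.array([x,y,zt]); f=top+0.027*(-c*u+np.array([0,0,s])); return f-0.04*v,f+0.04*v,top
def res(p):
    f1,f2,_=corners(p)
    return np.concatenate([(proj(S,f1)[0]-sc((162,68))),proj(D,f1)[0]-sd((112,135)),(proj(W,f1)[0]-(274,243))*.6,
     proj(S,f2)[0]-sc((300,95)),proj(D,f2)[0]-sd((78,68)),(proj(W,f2)[0]-(261,173))*.6])
r=least_squares(res,[.384,.256,.15,.075]); print(r.x, np.round(r.fun,2))
E
```

```text
freeR(-y) [0.3682 0.2123 0.0803] 0.83
freeR(-y) [0.3687 0.2132 0.0827] 0.26
freeL(+y) [0.3563 0.2863 0.0835] 2.22
freeL(+y) [0.357  0.2869 0.0874] 1.91
[0.38659129 0.25356497 0.16099998 0.07138484] [-1.31 -0.26  0.87 -0.08 -0.36  1.21 -1.26  0.7   0.19 -0.39 -0.97 -2.31]
```

Request:
{"fn": "send_rows", "kwargs": {"motion": "0.6 -0.4 -3 0 0 0 1;0.6 -0.4 -3 0 0 0 1;0 0 -3 0 0 0 1;0 0 -2.5 0 0 0 1;0 0 -1.5 0 0 0 1;0 0 0 0 0 0 1;0 0 0 0 0 0 1"}}

```text
t: 3.05
eef_pos: [0.4002, 0.2505, 0.1089]
tool_rot: [0.006, 0.715, 0.699, 0.015]
contact_force: [0.4, -0.6, 0.2]
gripper_width: 0.001
```

Request:
{"fn": "send_rows", "kwargs": {"motion": "-1.2 0.3 0 0 0 0 1;0 0 0 0 0 0 1;0 0 0 0 0 0 1"}}

```text
t: 3.3
eef_pos: [0.3904, 0.2541, 0.1123]
tool_rot: [0.007, 0.716, 0.698, 0.017]
contact_force: [0.8, -0.7, 0.5]
gripper_width: 0.002
```

```bash
python3 - <<'E'
from h import *
o=get_obs(); print(o['eef_pos'],o['tool_rot'],o['joint_vel'])
for c in ['side','wrist']: snap(c,c+'2')
E
```

```text
[0.39040071 0.25411919 0.11229616] [0.00704085 0.7158059  0.6980522  0.01718915] [-0.0162654  -0.03061148 -0.01511908  0.00886464 -0.01097215  0.01282895
 -0.01208496]
```

View pics/side2.png

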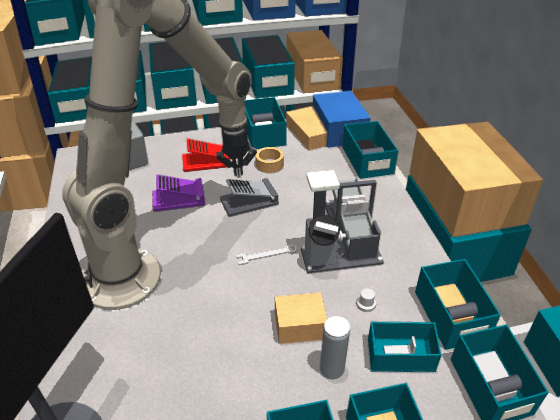

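View pics/wrist2.png

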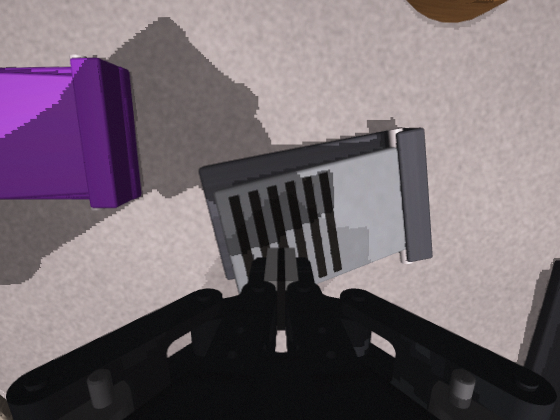

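```bash
python3 - <<'E'
from h import *
o=get_obs();W=extr('wrist',o)
print('tcp',proj(W,o['eef_pos']))
for xy in [(.386,.254)]:
    yaw=.16;u=np.array([np.cos(yaw),np.sin(yaw),0]);v=np.array([-u[1],u[0],0]);s,c=np.sin(.349),np.cos(.349)
    t=np.array([*xy,.075])
    for d in (-.027,.081,): 
        for w in (-.04,.04): print(d,w,proj(W,t+d*(c*u+np.array([0,0,-s]))+w*v))
E
```

```text
tcp [[279.4187347  263.33592191]]
-0.027 -0.04 [[243.74886814 309.88246357]]
-0.027 0.04 [[213.10572201 187.33814801]]
0.081 -0.04 [[381.40885527 256.85393841]]
0.081 0.04 [[369.60688686 149.43968175]]
```

Request:
{"fn": "send_rows", "kwargs": {"motion": "-0.3 0 -1.5 0 0 0 1;0 0 -1 0 0 0 1;0 0 -0.8 0 0 0 1;0 0 -0.8 0 0 0 1;-0.1 0 -0.8 0 0 0 1;-0.1 0 -0.8 0 0 0 1;-0.1 0 -0.6 0 0 0 1;0 0 0 0 0 0 1"}}

```text
t: 4.07
eef_pos: [0.387, 0.2566, 0.0492]
tool_rot: [0.008, 0.716, 0.698, 0.021]
contact_force: [-1.6, 0.5, 7.0]
gripper_width: 0.001
```

Request:
{"fn": "send_rows", "kwargs": {"motion": "-0.1 0 -0.6 0 0 0 1;-0.1 0 -0.5 0 0 0 1;0 0 -0.4 0 0 0 1;0 0 0 0 0 0 1;0 0 0 0 0 0 1"}}

```text
t: 4.48
eef_pos: [0.3862, 0.2565, 0.0379]
tool_rot: [0.009, 0.716, 0.698, 0.02]
contact_force: [-2.1, -0.7, 8.7]
gripper_width: 0.002
```

```bash
python3 - <<'E'
from h import *
o=get_obs(); print(o['eef_pos'],o['tool_rot'],o['contact_force'])
for c in ['side','scene']: snap(c,c+'3')
E
```

```text
[0.38615587 0.2564925  0.03787124] [0.00923913 0.71579489 0.69795279 0.02035257] [-2.083856   -0.69875084  8.66786702]
```

View pics/scene3.png

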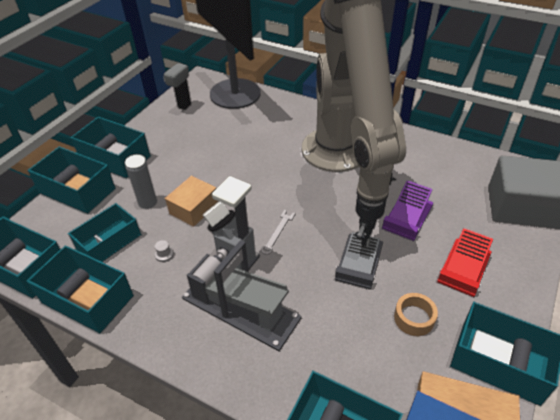

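View pics/side3.png

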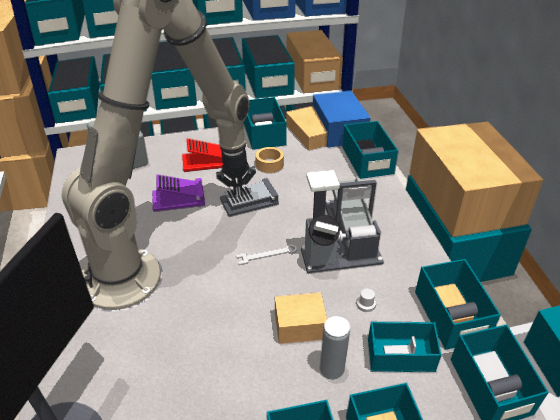

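Request:
{"fn": "send_rows", "kwargs": {"motion": "0 0 0.4 0 0 0 1;0 0 0.4 0 0 0 1;0 0 0.5 0 0 0 1;0.1 0 0.5 0 0 0 1;0.1 0 0.5 0 0 0 1;0.1 0 0.5 0 0 0 1;0.1 0 0.5 0 0 0 1;0.1 0 0.5 0 0 0 1;0 0 0.5 0 0 0 1;0 0 0.5 0 0 0 1;0 0 0.5 0 0 0 1;0 0 0.5 0 0 0 1"}}

```text
t: 5.58
eef_pos: [0.3945, 0.2574, 0.0992]
tool_rot: [0.01, 0.716, 0.698, 0.021]
contact_force: [-0.1, -0.1, 0.3]
gripper_width: 0.003
```

```bash
python3 - <<'E'
from h import *
for c,(x,y,w,h) in {'scene':(180,165,125,120),'side':(290,165,105,110)}.items():
    im=snap(c,c+'4')
    for th in ['wheel','wheel_grip','sleeve','shoe']:
        for d in regions_of(th,c): print(c,th,round(d['conf'],2),np.round(d['point'],1),d['region'].sum())
    cv2.imwrite(f'pics/{c}_st4.png',cv2.resize(im[y:y+h,x:x+w,::-1],None,fx=5,fy=5,interpolation=cv2.INTER_CUBIC))
E
```

```text
scene wheel 0.83 [216.4 220.4] 572
scene wheel_grip 0.83 [219.7 214.1] 603
scene sleeve 0.56 [209.9 270. ] 369
scene shoe 0.28 [209.4 270.4] 355
side wheel 0.96 [323.1 230. ] 772
side wheel 0.28 [270.5 252.9] 378
side wheel_grip 0.92 [325.2 230.4] 764
side sleeve 0.78 [361.9 230.8] 260
```

View pics/scene_st4.png

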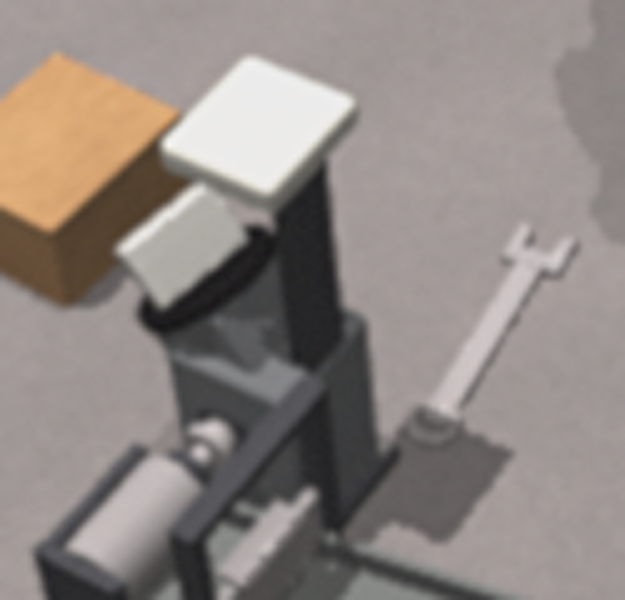

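View pics/side_st4.png

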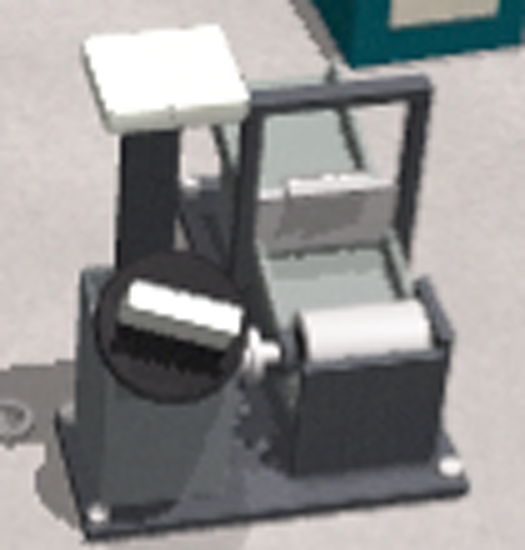

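```bash
python3 - <<'E'
from h import *
S,D=extr('scene'),extr('side')
sc=lambda p:crop((180,165),5,p); sd=lambda p:crop((290,165),5,p)
pr=lambda n,a,b: print(n,*[np.round(z,4) for z in tri([(S,sc(a)),(D,sd(b))])])
print(tri([(S,np.array([219.7,214.1])),(D,np.array([325.2,230.4]))]))
pr('bar top +x end +y',(118,248),(243,312))
pr('bar top -x end +y',(205,187),(132,282))
pr('lampA (-x,+y)top',(355,100),(85,35))  # guess
pr('lamp +x+y top?',(268,195),(218,28))
pr('lamp +x-y',(163,145),(247,95))
pr('lamp -x-y',(250,57),(105,125))
pr('gate top +x',(180,535),(430,85))
pr('gate top -x',(320,380),(243,93))
pr('fence corner +x',(40,552),(448,345))
E
```

```text
(array([ 0.56436679, -0.09326543,  0.15411389]), np.float64(1.8561255736269686))
bar top +x end +y [ 0.5963 -0.1155  0.1765] 0.2986
bar top -x end +y [ 0.5442 -0.0926  0.1864] 0.482
lampA (-x,+y)top [5.387e-01 1.000e-04 2.813e-01] 0.0965
lamp +x+y top? [ 0.6102 -0.0051  0.2783] 0.0615
lamp +x-y [ 0.6063 -0.0664  0.2802] 0.2959
lamp -x-y [ 0.5305 -0.0667  0.2743] 0.5913
gate top +x [0.7485 0.0245 0.1974] 0.4817
gate top -x [0.642  0.0353 0.2004] 0.0824
fence corner +x [ 0.7313 -0.0836  0.0982] 0.4845
```

Request:
{"fn": "send_rows", "kwargs": {"motion": "0 0 3.5 0 0 0 0.9;0 0 3.5 0 0 0 0.9;0 0 3.5 0 0 7 0.8;0 0 3.5 0 0 7 0.6;0 0 3.5 0 0 7 0.5;0.5 -1 3.5 0 0 7 0.5;0.8 -2.5 3 0 0 7 0.5;0.8 -2.5 3 0 0 7 0.5;0.8 -2.5 1 0 0 7 0.5;0.8 -2.5 0 0 0 7 0.5;0.8 -2.5 0 0 0 7 0.5;0.8 -2.5 0 0 0 7 0.5;0.8 -2.5 0 0 0 7 0.5;0.8 -2.5 0 0 0 7 0.5;0.8 -2.5 0 0 0 7 0.5;0.8 -2.5 0 0 0 0 0.5;0.8 -2.5 0 0 0 0 0.5;0 0 0 0 0 0 0.5"}}

```text
t: 7.58
eef_pos: [0.4807, -0.0363, 0.3892]
tool_rot: [0.001, 0.002, 1.0, 0.021]
contact_force: [0.6, -0.8, 0.2]
gripper_width: 0.5
```

```bash
cat > st.py <<'E'
from h import *
o=get_obs(); q=o['tool_rot']; R=Rot.from_quat([q[1],q[2],q[3],q[0]])
print('t',o['t'],'p',o['eef_pos'].round(4),'f',o['contact_force'].round(1),'m',o['torque'].round(3),'w',round(o['gripper_width'],3)); print('q',o['q'].round(2)); print(R.as_matrix().round(3))
E
python3 st.py
```

```text
t 7.5833 p [ 0.4807 -0.0363  0.3892] f [ 0.6 -0.8  0.2] m [-0.063 -0.036 -0.022] w 0.5
q [-0.13  0.03  0.11  1.78 -0.05  1.33  1.55]
[[-1.     0.004  0.002]
 [ 0.004  0.999  0.041]
 [-0.002  0.041 -0.999]]
```

Request:
{"fn": "send_rows", "kwargs": {"motion": "1.2 -3 0 6 0 0 0.5;1.2 -3 0 6 0 0 0.5;1.2 -3 0 6 0 0 0.5;1.2 -2.5 -1.5 6 0 0 0.5;1.2 -1.5 -2 6 0 0 0.5;1 -1 -2 2.5 0 0 0.5;0.5 0 -2 0 0 0 0.5;0 0 -2 0 0 0 0.5;0 0 0 0 0 0 0.5;0 0 0 0 0 0 0.5"}}

```text
t: 8.42
eef_pos: [0.5595, -0.1809, 0.2887]
tool_rot: [0.009, 0.001, 0.95, 0.312]
contact_force: [-0.3, 0.2, 0.7]
gripper_width: 0.5
```

```bash
python3 st.py; python3 - <<'E'
from h import *
o=get_obs()
import pickle; pickle.dump(o,open('o5.pkl','wb'))
snap('wrist','wrist5')
for d in regions_of('wheel_grip','wrist'): print(round(d['conf'],2),np.round(d['point'],1),d['region'].sum())
E
```

```text
t 8.4167 p [ 0.5595 -0.1809  0.2887] f [-0.3  0.2  0.7] m [-0.64   0.013  0.013] w 0.5
q [ 0.3   0.48  0.28  1.59 -0.66  1.49  2.34]
[[-1.    -0.004  0.018]
 [ 0.008  0.805  0.593]
 [-0.017  0.593 -0.805]]
0.93 [274.7 196.8] 4976
```

View pics/wrist5.png

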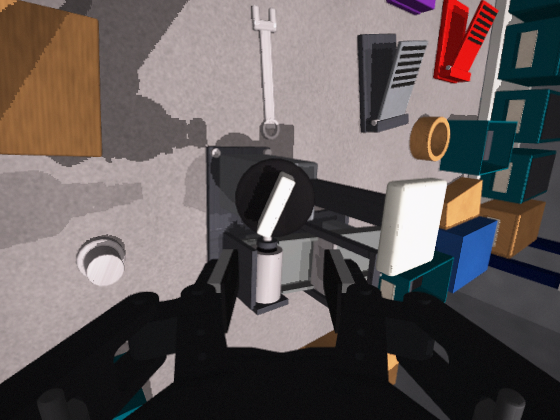

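```bash
python3 - <<'E'
from h import *
im=cv2.imread('pics/wrist5.png'); x,y,w,h=200,140,130,180
cv2.imwrite('pics/w5c.png',cv2.resize(im[y:y+h//2+30,x:x+w],None,fx=5,fy=5,interpolation=cv2.INTER_CUBIC))
E
```

```text
(no output)
```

View pics/w5c.png

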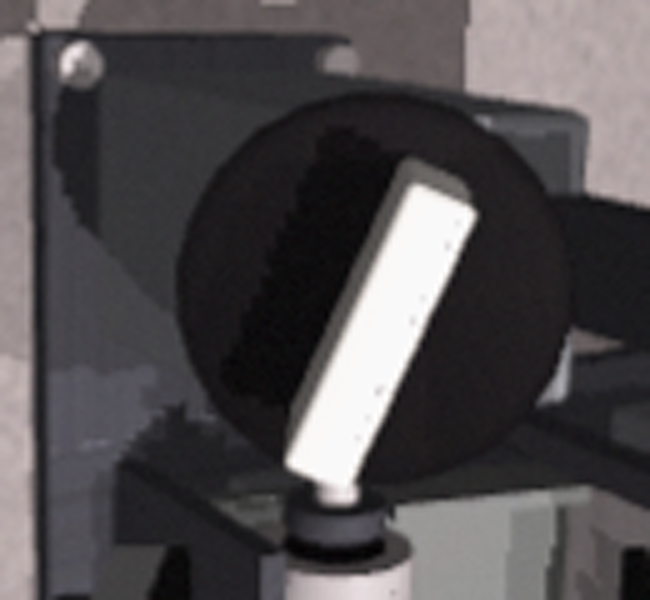

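```bash
cat > fit.py <<'E'
from h import *
import pickle
S,D,W=extr('scene'),extr('side'),extr('wrist',pickle.load(open('o5.pkl','rb')))
sc=lambda p:crop((180,165),5,p); sd=lambda p:crop((290,165),5,p); ws=lambda p:crop((200,140),5,p)
def frame(yaw,phi):
    Z=Rot.from_euler('z',yaw).as_matrix(); s,c=np.sin(np.radians(35)),np.cos(np.radians(35))
    a=Z@[0,-s,c];u=Z@[0,c,s];x=Z@[1,0,0]
    b=np.cos(phi)*x-np.sin(phi)*u; n=np.cos(phi)*u+np.sin(phi)*x  # n: across, upward
    return a,b,n
obs=[(W,ws((418,183)),-1,-1,2),(W,ws((477,212)),-1,1,2),(W,ws((355,488)),1,1,2),(W,ws((288,465)),1,-1,2),
 (S,sc((118,248)),1,1,1),(S,sc((205,187)),-1,1,1),(D,sd((132,282)),-1,1,1),(D,sd((243,312)),1,1,1),(D,sd((240,340)),1,-1,1),(D,sd((120,315)),-1,-1,1)]
def res(p,yaw=None):
    a,b,n=frame(p[4] if yaw is None else yaw,p[3]); t=p[:3]+.009*a
    return np.concatenate([w*(proj(e,t+.03*i*b+.007*j*n)[0]-uv) for e,uv,i,j,w in obs])
if __name__=='__main__':
    for yaw in (-.04,-.07,-.1):
        r=least_squares(res,[.567,-.104,.17,.35],args=(yaw,)); print(yaw,r.x.round(4),r.cost)
    r=least_squares(res,[.567,-.104,.17,.35,-.07]); print(r.x.round(4),r.cost,r.fun.round(1))
    # lamp-centre check & bolts
    for n,a,b in [('gate',(180,535),(430,85)),]: pass
E
python3 fit.py
```

```text
-0.04 [ 0.5696 -0.0993  0.1695  0.3802] 17.81179362000747
-0.07 [ 0.5698 -0.0991  0.1692  0.3572] 18.195533412714653
-0.1 [ 0.5701 -0.0989  0.1689  0.3342] 18.713385362176187
[ 0.5692 -0.0998  0.1701  0.4192  0.0111] 17.538639755162777 [-2.3 -0.8  2.1 -0.4 -0.5  1.1 -0.5 -0.3  1.1  2.4  1.2 -0.4  0.4 -0.9
  0.2 -1.2 -0.3 -1.7  1.7 -2.5]
```

```bash
python3 - <<'E'
from h import *
D=extr('side');S=extr('scene')
def onz(e,uv,z):
    r=least_squares(lambda p:proj(e,[p[0],p[1],z])[0]-uv,[.6,0]);return r.x
sd=lambda p:crop((290,165),5,p)
A=onz(D,sd((97,515)),.015);B=onz(D,sd((452,466)),.015);print(A,B,np.degrees(np.arctan2(*(B-A)[::-1])))
A=onz(D,sd((88,538)),.0);B=onz(D,sd((466,492)),.0);print(A,B,np.degrees(np.arctan2(*(B-A)[::-1])))
s1=lambda p:crop((170,210),4.8,p)
A=onz(S,s1((65,422)),0);
# scene0 base long edge +x: bolts (78,405),(600,502)
A=onz(S,s1((78,405)),.015);B=onz(S,s1((600,502)),.015);print(A,B,np.degrees(np.arctan2(*(B-A)[::-1])))
E
```

```text
[ 0.53062338 -0.09107964] [ 0.7402384 -0.0987544] -2.096865568055384
[ 0.52527181 -0.09349654] [ 0.74783471 -0.10686294] -3.436868292247983
[ 0.73777426 -0.0990283 ] [0.66274914 0.18184053] 104.95555766998505
```

```bash
cat > plan.py <<'E'
from fit import *
import sys
g=np.array([.5697,-.0992,.1693]); yaw=-.06
def go(phi,h,sgn=-1):
    o=get_obs(); q=o['tool_rot']; R=Rot.from_quat([q[1],q[2],q[3],q[0]])
    a,b,n=frame(yaw,phi); x=sgn*b; z=-a; T=Rot.from_matrix(np.c_[x,np.cross(z,x),z])
    rv=np.degrees((T*R.inv()).as_rotvec()); tgt=g+h*a
    print('rotvec deg',rv.round(2),'dpos cm',((tgt-o['eef_pos'])*100).round(2),'tgt',tgt.round(4),'zrot per 1deg',(-a).round(4)); print('a',a.round(4),'q',o['q'].round(2),'t',o['t'],'p',o['eef_pos'].round(4),'w',round(o['gripper_width'],3),'f',o['contact_force'].round(1),'m',o['torque'].round(3))
    # lateral offset in wheel frame
    d=o['eef_pos']-g; print('off along a,b,n mm',(1e3*np.array([d@a,d@b,d@n])).round(1))
go(float(sys.argv[1]),float(sys.argv[2]))
E
python3 plan.py .365 .06
```

```text
rotvec deg [ -0.74  13.3  -20.04] dpos cm [ 0.8   4.7  -7.13] tgt [ 0.5676 -0.1336  0.2184] zrot per 1deg [ 0.0344  0.5725 -0.8192]
a [-0.0344 -0.5725  0.8192] q [ 0.3   0.48  0.28  1.59 -0.66  1.49  2.34] t 8.5167 p [ 0.5596 -0.1805  0.2898] w 0.499 f [0.5 0.8 0.2] m [-0.634 -0.022  0.024]
off along a,b,n mm [ 1.456e+02 -5.600e+00  1.000e-01]
```

Request:
{"fn": "send_rows", "kwargs": {"motion": "0.2 1.2 -1.8 -0.2 3.3 -5 0.4;0.2 1.2 -1.8 -0.2 3.3 -5 0.4;0.2 1.2 -1.8 -0.2 3.3 -5 0.4;0.2 1.1 -1.7 -0.2 3.3 -5 0.4;0 0 0 0 0 0 0.4;0 0 0 0 0 0 0.4"}}

```text
t: 9.02
eef_pos: [0.5724, -0.1306, 0.2295]
tool_rot: [-0.039, 0.203, 0.933, 0.294]
contact_force: [-0.2, -0.5, 0.7]
gripper_width: 0.599
```

```bash
python3 plan.py .365 -.016; python3 - <<'E'
from h import *
im=snap('wrist','wrist6')
E
```

```text
rotvec deg [0.6  0.62 0.39] dpos cm [-0.22  4.06 -7.33] tgt [ 0.5703 -0.09    0.1562] zrot per 1deg [ 0.0344  0.5725 -0.8192]
a [-0.0344 -0.5725  0.8192] q [ 0.17  0.49  0.34  1.72 -0.73  1.32  1.96] t 9.0167 p [ 0.5724 -0.1306  0.2295] w 0.599 f [-0.2 -0.5  0.7] m [-0.611  0.034 -0.006]
off along a,b,n mm [67.2  1.1 10. ]
```

View pics/wrist6.png

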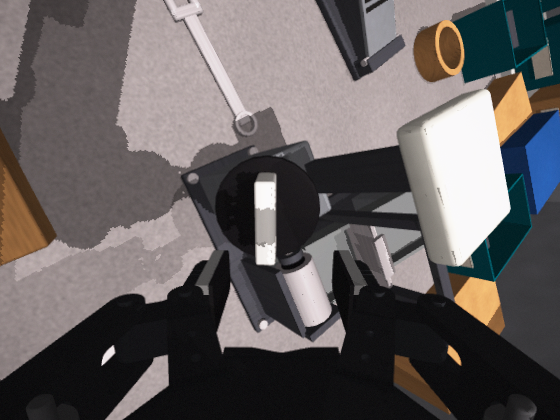

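Request:
{"fn": "send_rows", "kwargs": {"motion": "-0.25 -0.35 -0.25 0.3 0.3 0.2 0.4;-0.25 -0.35 -0.25 0 0 0 0.4;0.1 0.8 -1.1 0 0 0 0.4;0 0.8 -1.1 0 0 0 0.4;0 0 0 0 0 0 0.4;0 0 0 0 0 0 0.4"}}

```text
t: 9.57
eef_pos: [0.57, -0.1267, 0.206]
tool_rot: [-0.036, 0.199, 0.934, 0.295]
contact_force: [-0.2, -0.1, 0.2]
gripper_width: 0.598
```

```bash
python3 plan.py .365 -.016; python3 - <<'E'
from h import *
im=snap('wrist','wrist7')
E
```

```text
rotvec deg [0.51 1.09 0.08] dpos cm [ 0.02  3.67 -4.98] tgt [ 0.5703 -0.09    0.1562] zrot per 1deg [ 0.0344  0.5725 -0.8192]
a [-0.0344 -0.5725  0.8192] q [ 0.18  0.51  0.32  1.75 -0.75  1.28  2.  ] t 9.5667 p [ 0.57   -0.1267  0.206 ] w 0.598 f [-0.2 -0.1  0.2] m [-0.633  0.078 -0.008]
off along a,b,n mm [45.8  2.4 -0.7]
```

View pics/wrist7.png

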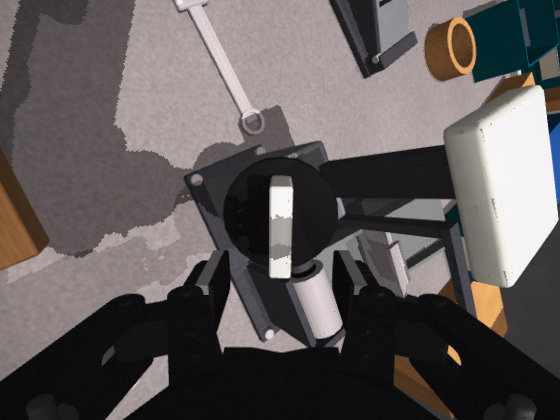

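Request:
{"fn": "send_rows", "kwargs": {"motion": "0 0.75 -1 0.1 0.2 0 0.4;0 0.75 -1 0.1 0.2 0 0.4;0 0.75 -1 0.1 0.2 0 0.4;0 0.75 -1 0 0 0 0.4;0 0.3 -0.4 0 0 0 0.4;0 0 0 0 0 0 0.4"}}

```text
t: 10.12
eef_pos: [0.5697, -0.0903, 0.1574]
tool_rot: [-0.042, 0.201, 0.933, 0.297]
contact_force: [0.0, -0.1, 0.0]
gripper_width: 0.596
```

```bash
python3 plan.py .365 -.016
```

```text
rotvec deg [0.18 0.42 0.05] dpos cm [ 0.05  0.03 -0.12] tgt [ 0.5703 -0.09    0.1562] zrot per 1deg [ 0.0344  0.5725 -0.8192]
a [-0.0344 -0.5725  0.8192] q [ 0.15  0.55  0.29  1.81 -0.79  1.18  2.02] t 10.1167 p [ 0.5697 -0.0903  0.1574] w 0.596 f [ 0.  -0.1  0. ] m [-0.586  0.024 -0.013]
off along a,b,n mm [-14.8  -0.6   0.2]
```

Request:
{"fn": "send_rows", "kwargs": {"motion": "0 0 0 0 0 0 1;0 0 0 0 0 0 1;0 0 0 0 0 0 1;0 0 0 0 0 0 1;0 0 0 0 0 0 1;0 0 0 0 0 0 1", "newtons": 70}}

```text
t: 10.62
eef_pos: [0.5689, -0.0909, 0.1563]
tool_rot: [-0.043, 0.201, 0.933, 0.296]
contact_force: [0.0, -0.1, -2.6]
gripper_width: 0.154
```

```bash
python3 plan.py .365 -.016;python3 - <<'E'
from h import *
im=snap('wrist','wrist8');snap('side','side8')
E
```

```text
rotvec deg [0.23 0.3  0.1 ] dpos cm [ 0.13  0.09 -0.01] tgt [ 0.5703 -0.09    0.1562] zrot per 1deg [ 0.0344  0.5725 -0.8192]
a [-0.0344 -0.5725  0.8192] q [ 0.15  0.55  0.29  1.81 -0.79  1.18  2.02] t 10.6167 p [ 0.5689 -0.0909  0.1563] w 0.154 f [ 0.  -0.1 -2.6] m [-0.613 -0.021 -0.067]
off along a,b,n mm [-15.4  -0.9  -1.1]
```

View pics/wrist8.png

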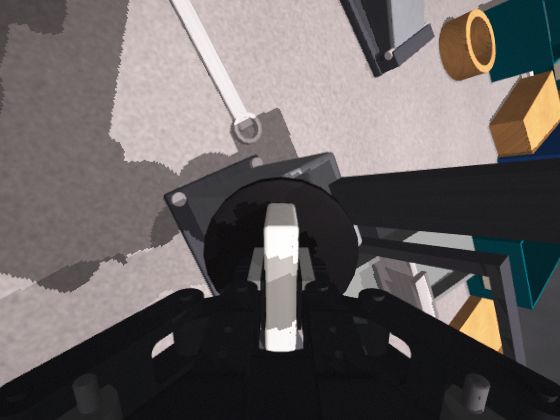

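View pics/side8.png

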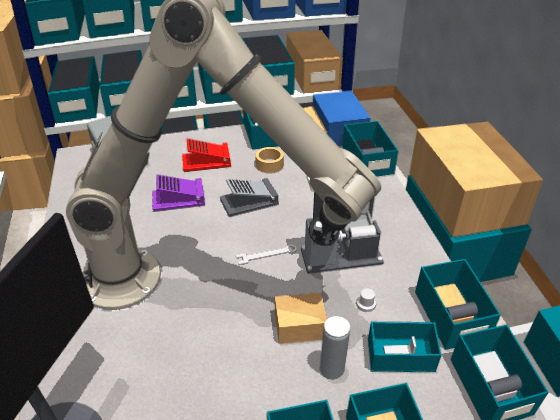

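Request:
{"fn": "send_rows", "kwargs": {"motion": "0 0 0 0.1 2 -2.9 1;0 0 0 0.2 4 -5.7 1;0 0 0 0.2 4 -5.7 1;0 0 0 0.2 4 -5.7 1;0 0 0 0 0 0 1"}}

```text
t: 11.13
eef_pos: [0.5689, -0.091, 0.1562]
tool_rot: [-0.107, 0.4, 0.867, 0.277]
contact_force: [-0.9, 0.0, -2.5]
gripper_width: 0.15
```

```bash
cat > turn.py <<'E'
from fit import *
g=np.array([.5697,-.0992,.1693]); a,b,n=frame(-.06,0)
o=get_obs(); q=o['tool_rot']; R=Rot.from_quat([q[1],q[2],q[3],q[0]]).as_matrix()
B=-R[:,0]; ang=np.arctan2(-(B@n),B@b); tilt=np.degrees(np.arccos(-R[:,2]@a))
print('tool-bar angle rad',ang.round(3),'deg',np.degrees(ang).round(1),'tilt err deg',tilt.round(2))
d=o['eef_pos']-g; print('off a,x,u mm',(1e3*np.array([d@a,d@b,d@n])).round(1),'Mz',(o['torque']@-a).round(3),'m',o['torque'].round(3),'f',o['contact_force'].round(1),'w',round(o['gripper_width'],3),'t',o['t'],'q',o['q'].round(2))
E
python3 turn.py
```

```text
tool-bar angle rad 0.804 deg 46.1 tilt err deg 0.51
off a,x,u mm [-15.3  -1.3  -0.9] Mz 0.044 m [-0.549 -0.003 -0.079] f [-0.9  0.  -2.5] w 0.15 t 11.1333 q [ 0.08  0.56  0.38  1.82 -0.83  1.21  1.61]
```

Request:
{"fn": "send_rows", "kwargs": {"motion": "0 0 0 0.2 4 -5.7 1;0 0 0 0.2 4 -5.7 1;0 0 0 0.2 4 -5.7 1;0 0 0 0.2 4 -5.7 1"}}

```text
t: 11.47
eef_pos: [0.5687, -0.0911, 0.1562]
tool_rot: [-0.171, 0.596, 0.746, 0.24]
contact_force: [-0.4, -0.0, -4.7]
gripper_width: 0.15
```

```bash
python3 turn.py; python3 - <<'E'
from h import *
im=snap('wrist','wrist9');im=snap('scene','scene9')
cv2.imwrite('pics/scene9c.png',cv2.resize(im[165:285,160:300,::-1],None,fx=5,fy=5,interpolation=cv2.INTER_CUBIC))
E
```

```text
tool-bar angle rad 1.289 deg 73.9 tilt err deg 0.68
off a,x,u mm [-15.3  -1.5  -1. ] Mz -0.229 m [-0.664 -0.278  0.057] f [-0.4 -0.  -4.7] w 0.15 t 11.4667 q [ 0.01  0.58  0.48  1.82 -0.86  1.24  1.16]
```

View pics/wrist9.png

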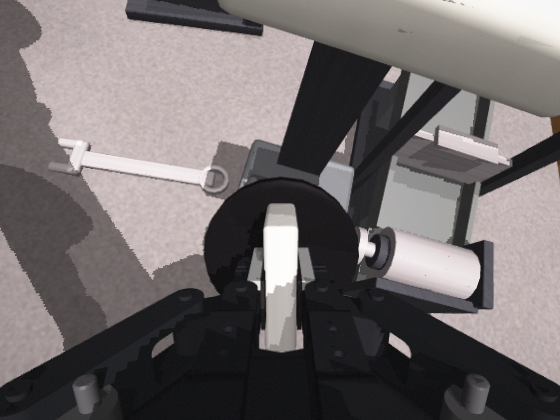

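View pics/scene9c.png

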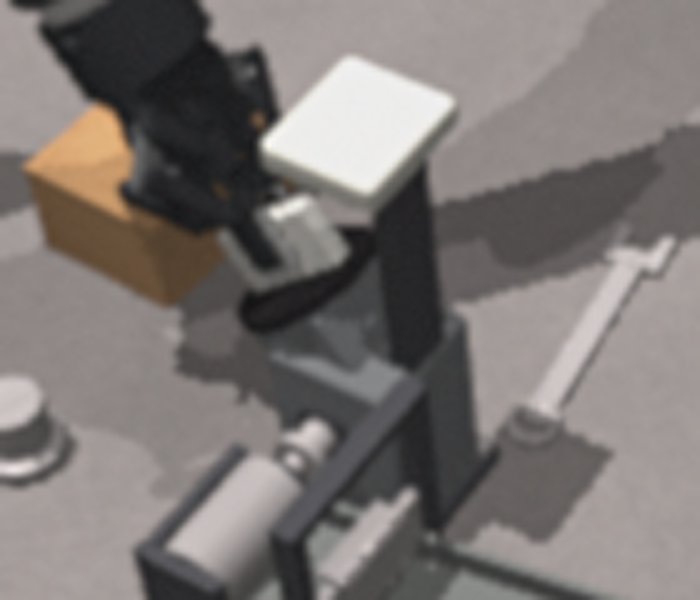

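Request:
{"fn": "send_rows", "kwargs": {"motion": "0 0 0 0.2 4 -5.7 1;0 0 0 0.2 4 -5.7 1;0 0 0 0.2 4 -5.7 1;0 0 0 0.2 4 -5.7 1"}}

```text
t: 11.9
eef_pos: [0.5684, -0.0912, 0.1562]
tool_rot: [-0.225, 0.753, 0.588, 0.192]
contact_force: [-1.2, 0.2, -3.6]
gripper_width: 0.151
```

```bash
python3 turn.py; python3 - <<'E'
from h import *
im=snap('wrist','wrist10')
E
```

```text
tool-bar angle rad 1.759 deg 100.8 tilt err deg 0.82
off a,x,u mm [-15.3  -1.7  -1.1] Mz -0.239 m [-0.688 -0.378 -0.001] f [-1.2  0.2 -3.6] w 0.151 t 11.9 q [-0.05  0.61  0.57  1.82 -0.9   1.28  0.72]
```

View pics/wrist10.png

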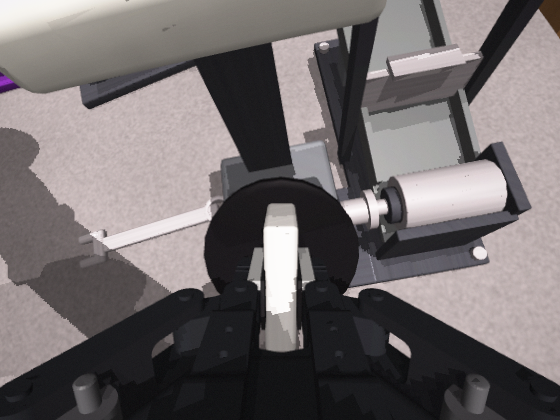

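Request:
{"fn": "send_rows", "kwargs": {"motion": "0 0 0 0.2 4 -5.7 1;0 0 0 0.2 4 -5.7 1;0 0 0 0.2 4 -5.7 1"}}

```text
t: 12.2
eef_pos: [0.5683, -0.0911, 0.1562]
tool_rot: [-0.257, 0.844, 0.446, 0.148]
contact_force: [-1.5, 0.4, -3.1]
gripper_width: 0.15
```

```bash
python3 turn.py; python3 - <<'E'
from h import *
import pickle
pickle.dump(get_obs(),open('o11.pkl','wb'))
im=snap('wrist','wrist11')
cv2.imwrite('pics/w11c.png',cv2.resize(im[120:280,330:530,::-1],None,fx=4,fy=3.75 if 0 else 4,interpolation=cv2.INTER_CUBIC)[:600])
E
```

```text
tool-bar angle rad 2.114 deg 121.1 tilt err deg 0.89
off a,x,u mm [-15.3  -1.9  -1. ] Mz -0.342 m [-0.795 -0.432  0.082] f [-1.5  0.4 -3.1] w 0.15 t 12.2 q [-0.1   0.63  0.64  1.82 -0.93  1.32  0.4 ]
```

View pics/w11c.png

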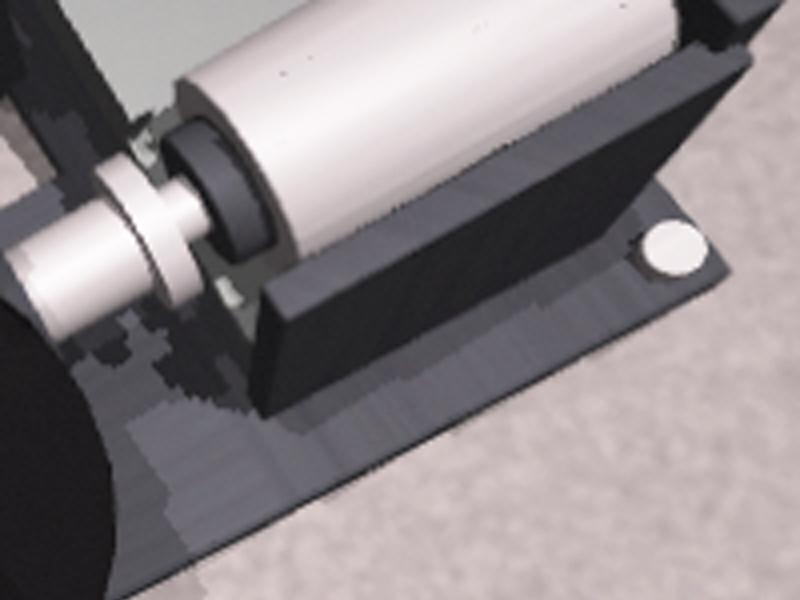

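```bash
cat > ov.py <<'E'
from h import *
import pickle,sys
o=pickle.load(open('o11.pkl','rb'));W=extr('wrist',o)
im=cv2.imread('pics/w11c.png')
yaw=-.06;X=np.array([np.cos(yaw),np.sin(yaw),0]);Y=np.array([-X[1],X[0],0]);Zv=np.array([0,0,1.])
sx,sy,zc=map(float,sys.argv[1:4]); c0=np.array([sx,sy,zc]) # nest centre
def circ(s,r,col,dz=0):
    th=np.linspace(0,2*np.pi,80); P=c0+s*X+r*(np.cos(th)[:,None]*Y+np.sin(th)[:,None]*Zv)+[0,0,dz]
    uv=((proj(W,P)-[330,120]+.5)*4-.5)
    cv2.polylines(im,[np.round(uv).astype(int)],True,col,1,cv2.LINE_AA)
circ(-.035,.022,(0,255,0)); circ(.035,.022,(0,255,0))
for a in sys.argv[4:]:
    s,r,k=a.split(','); circ(float(s)/1e3,float(r)/1e3,{'r':(0,0,255),'b':(255,80,0),'y':(0,255,255)}[k])
cv2.imwrite(f'pics/{"ov"}_{abs(hash(tuple(sys.argv)))%10000}.png',im); print(f'pics/ov_{abs(hash(tuple(sys.argv)))%10000}.png')
E
PYTHONHASHSEED=0 python3 ov.py .690 -.060 .085 -43,14,r -35,14,r -49,14,b -53,14,b
```

```text
pics/ov_392.png
```

View pics/ov_392.png

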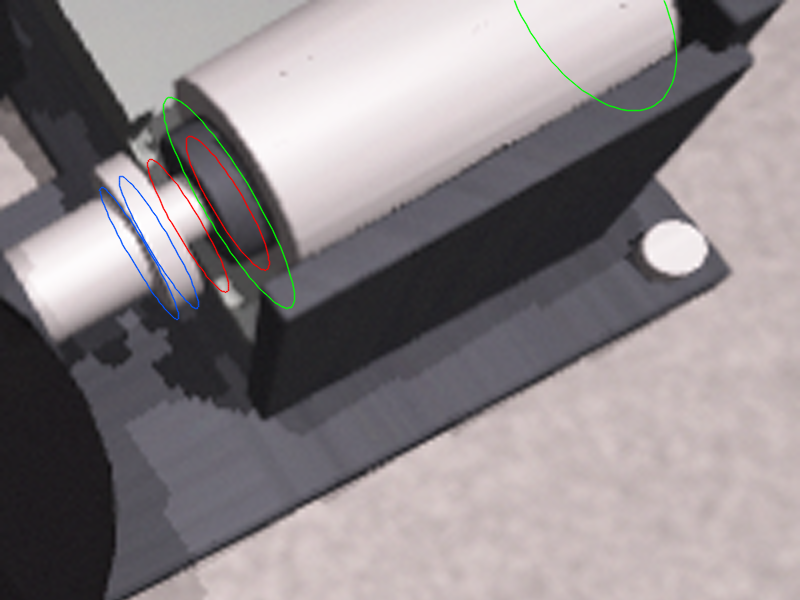

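```bash
PYTHONHASHSEED=0 python3 ov.py .693 -.0575 .085 -42,14,r -35,14,r -50,14.5,b -54,14.5,b
```

```text
pics/ov_3746.png
```

View pics/ov_3746.png

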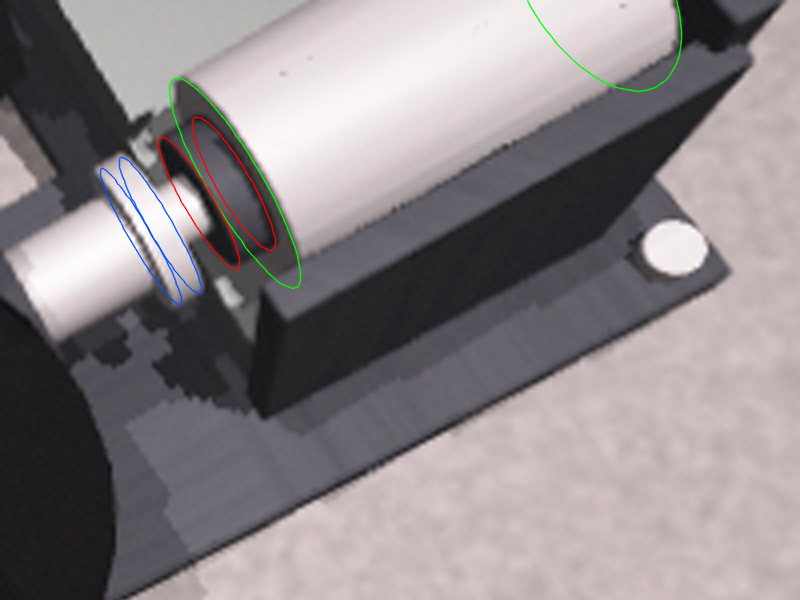

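Request:
{"fn": "send_rows", "kwargs": {"motion": "0 0 0 0.2 3.6 -5.1 1;0 0 0 0.2 3.6 -5.1 1"}}

```text
t: 12.42
eef_pos: [0.5682, -0.0911, 0.1562]
tool_rot: [-0.273, 0.886, 0.354, 0.12]
contact_force: [-3.2, 0.9, -2.5]
gripper_width: 0.153
```

```bash
python3 turn.py; python3 - <<'E'
from h import *
import pickle
pickle.dump(get_obs(),open('o11.pkl','wb'))
im=snap('wrist','wrist12')
cv2.imwrite('pics/w11c.png',cv2.resize(im[120:280,330:530,::-1],None,fx=4,fy=4,interpolation=cv2.INTER_CUBIC)[:600])
E
PYTHONHASHSEED=0 python3 ov.py .693 -.0575 .085 -42,14,r -48,14.5,b 
```

```text
tool-bar angle rad 2.326 deg 133.2 tilt err deg 0.96
off a,x,u mm [-15.3  -2.   -0.9] Mz -0.285 m [-0.893 -0.423  0.015] f [-3.2  0.9 -2.5] w 0.153 t 12.4167 q [-0.12  0.64  0.68  1.82 -0.95  1.34  0.2 ]
pics/ov_4661.png
```

View pics/ov_4661.png

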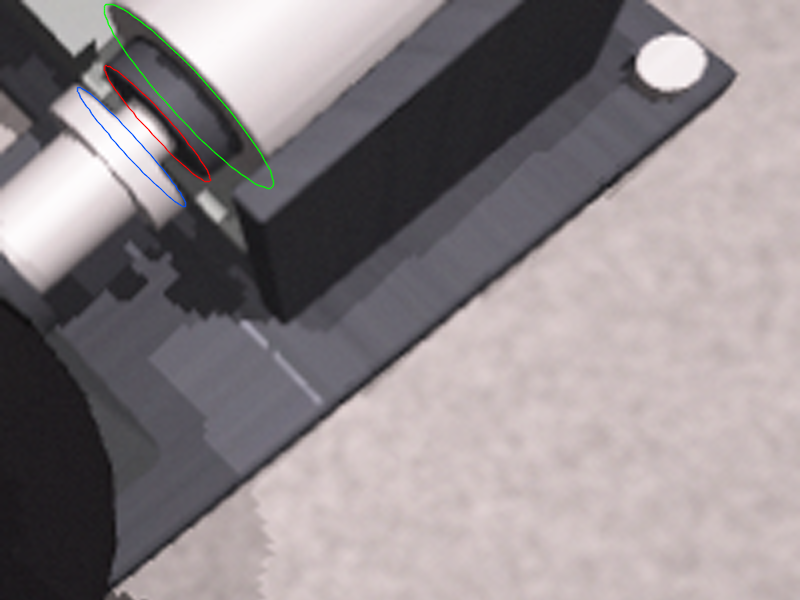

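Request:
{"fn": "send_rows", "kwargs": {"motion": "0 0 0 0 0 0 1;0 0 0 0 0 0 0.5;0 0 0 0 0 0 0.4;0 0 0 0 0 0 0.4;0 0 0 0 0 0 0.4"}}

```text
t: 12.88
eef_pos: [0.5695, -0.0911, 0.1575]
tool_rot: [-0.271, 0.882, 0.365, 0.124]
contact_force: [-0.1, -0.8, -1.1]
gripper_width: 0.6
```

```bash
python3 turn.py; python3 - <<'E'
from h import *
im=snap('wrist','wrist13')
E
```

```text
tool-bar angle rad 2.301 deg 131.9 tilt err deg 0.84
off a,x,u mm [-14.2  -0.7  -0.2] Mz -0.029 m [-0.677 -0.007  0.003] f [-0.1 -0.8 -1.1] w 0.6 t 12.8833 q [-0.12  0.64  0.68  1.82 -0.95  1.34  0.22]
```

View pics/wrist13.png

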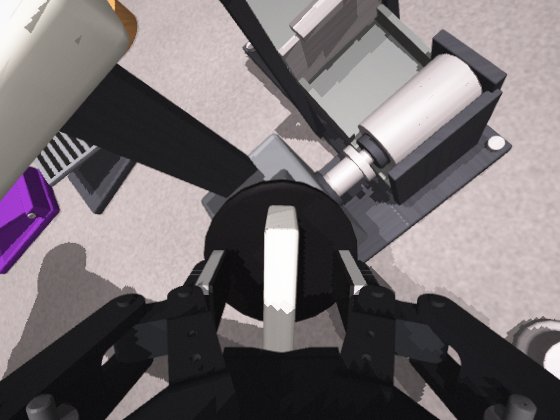

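Request:
{"fn": "send_rows", "kwargs": {"motion": "0 -0.6 0.8 0 0 0 0.4;-0.1 -1.2 1.6 0 0 0 0.4;-0.1 -1.2 1.7 0 0 0 0.4;-0.1 -1.4 2 0 0 0 0.4;-0.1 -1.4 2 0 0 0 0.4;-0.1 -1.4 2 0 0 0 0.4;0 -1.4 2 0 0 0 0.4;0 0 0 0 0 0 0.4;0 0 0 0 0 0 0.4"}}

```text
t: 13.68
eef_pos: [0.5622, -0.1842, 0.289]
tool_rot: [-0.27, 0.881, 0.368, 0.124]
contact_force: [0.3, 0.4, -0.8]
gripper_width: 0.598
```

```bash
python3 turn.py; python3 - <<'E'
from h import *
import pickle
pickle.dump(get_obs(),open('o14.pkl','wb'))
im=snap('wrist','wrist14'); cv2.imwrite('pics/w14c.png',cv2.resize(im[60:260,230:470,::-1],None,fx=3,fy=3,interpolation=cv2.INTER_CUBIC))
im=snap('side','side14');im=snap('scene','scene14')
E
```

```text
tool-bar angle rad 2.295 deg 131.5 tilt err deg 0.9
off a,x,u mm [146.9  -2.4  -1.2] Mz -0.013 m [-0.526 -0.002 -0.008] f [ 0.3  0.4 -0.8] w 0.598 t 13.6833 q [-0.02  0.56  0.76  1.61 -0.82  1.6   0.15]
```

View pics/wrist14.png

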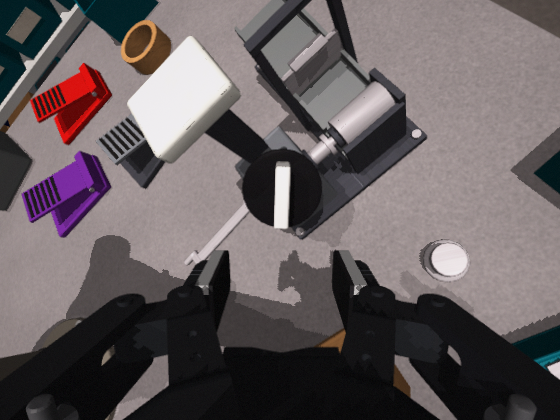

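View pics/scene14.png

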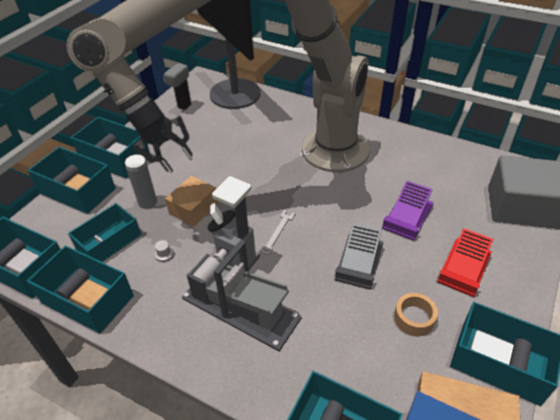

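View pics/side14.png

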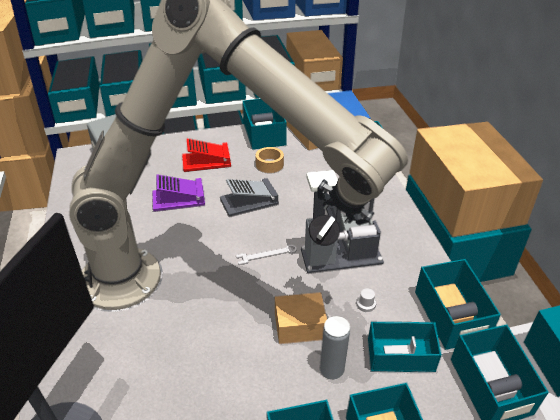

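Request:
{"fn": "send_rows", "kwargs": {"motion": "2.7 1 -1.2 0 0 0 0.4;2.7 1 -1.2 0 0 0 0.4;1.5 1 -1.2 0 0 0 0.4;0 0 0 0 0 0 0.4;0 0 0 0 0 0 0.4"}}

```text
t: 14.25
eef_pos: [0.6315, -0.1473, 0.2461]
tool_rot: [-0.274, 0.88, 0.368, 0.121]
contact_force: [0.5, -1.1, 0.2]
gripper_width: 0.599
```

```bash
python3 - <<'E'
from h import *
import pickle
o=get_obs();pickle.dump(o,open('o15.pkl','wb'));print(o['eef_pos'],abs(o['joint_vel']).max())
im=snap('wrist','wrist15')
W=extr('wrist',o)
yaw=-.06;X=np.array([np.cos(yaw),np.sin(yaw),0]);c=np.array([.693,-.0575,.085]);print(proj(W,[c,c-.045*X]))
u,v=proj(W,c-.045*X)[0].astype(int); x0,y0=max(u-60,0),max(v-55,0); print(x0,y0)
cv2.imwrite('pics/w15c.png',cv2.resize(im[y0:y0+110,x0:x0+140,::-1],None,fx=5.4,fy=5.4,interpolation=cv2.INTER_CUBIC))
E
```

```text
[ 0.63150319 -0.14732934  0.24610129] 0.044913941328192576
[[331.63597157 164.53347265]
 [299.59935885 191.77971309]]
239 136
```

View pics/w15c.png

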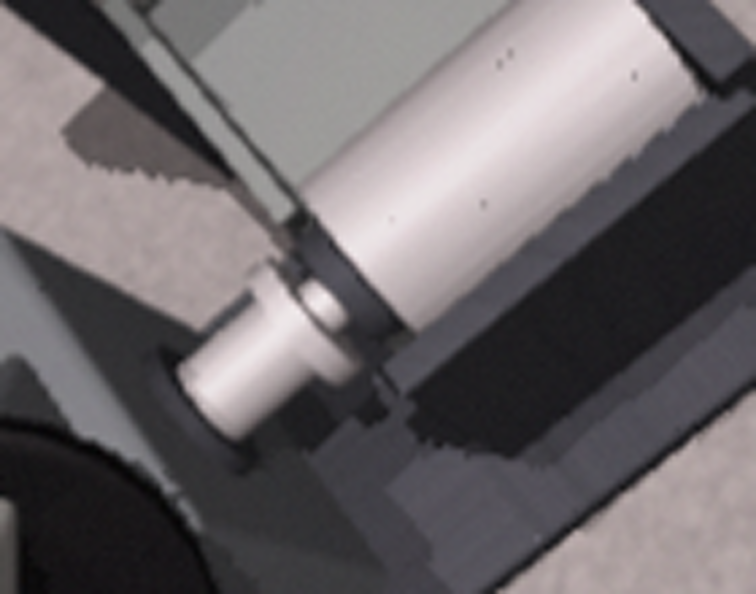

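```bash
python3 - <<'E'
from h import *
import pickle
W=extr('wrist',pickle.load(open('o15.pkl','rb'))); im0=cv2.imread('pics/w15c.png')
yaw=-.06;X=np.array([np.cos(yaw),np.sin(yaw),0]);Y=np.array([-X[1],X[0],0]);Z=np.array([0,0,1.])
c0=np.array([.693,-.0575,.085]);im=im0.copy()
def circ(s,r,col):
    th=np.linspace(0,2*np.pi,80);P=c0+s*X+r*(np.cos(th)[:,None]*Y+np.sin(th)[:,None]*Z)
    cv2.polylines(im,[np.round((proj(W,P)-[239,136]+.5)*5.4-.5).astype(int)],True,col,1,cv2.LINE_AA)
for s,r,col in [(-.035,.022,(0,255,0)),(.035,.022,(0,255,0)),(-.042,.014,(0,0,255)),(-.048,.0145,(255,80,0))]: circ(s,r,col)
cv2.imwrite('pics/w15o.png',im)
E
```

```text
(no output)
```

View pics/w15o.png

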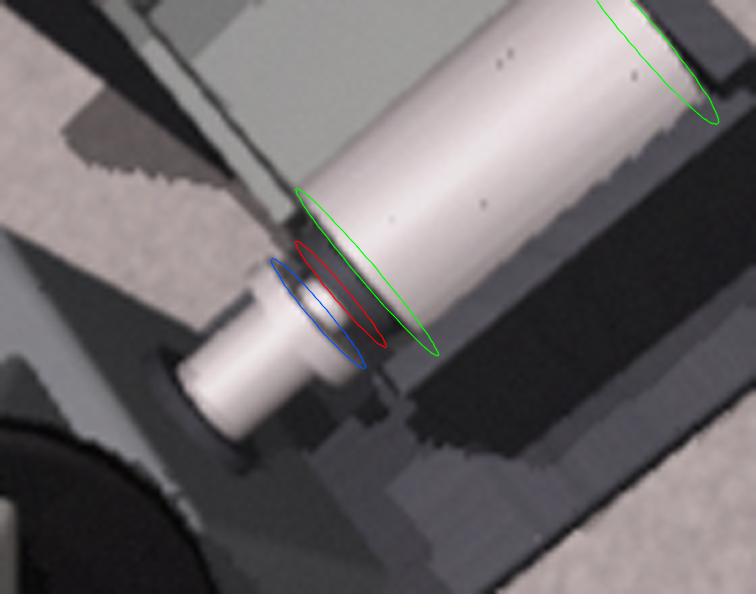

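Request:
{"fn": "send_rows", "kwargs": {"motion": "0 0 1 0 0 0 0.4;0 0 0 0 0 0 0.4;0 0 0 0 0 0 0.4;0 0 0 0 0 0 0.4"}}

```text
t: 14.63
eef_pos: [0.6292, -0.1481, 0.2578]
tool_rot: [-0.274, 0.881, 0.367, 0.121]
contact_force: [-0.4, 0.7, 0.9]
gripper_width: 0.599
```

```bash
python3 -c "
from station import *
o=get_obs();print(o['eef_pos'],o['contact_force'],abs(o['joint_vel']).max())
print(hand_in())"
```

```text
[ 0.62918537 -0.1480909   0.25776079] [-0.44412417  0.70226647  0.9148369 ] 0.015079895421553696
the job is handed in; nothing more can be done
None
```

I carried out the whole job and handed it in at 14.6 s of the 67 s allowed. The interface gives no verdict.

- **Pedal:** I pressed the grey pedal down until the tool stood 38 mm above the bench, which I work out as about 0.35 rad. The sleeve rolled into the nest, and I let the pedal back up at about 6 cm/s so it did not snap.
- **Wheel:** I gripped the bar at 35 degrees to clear the lamp and turned it clockwise from about 0.37 to 2.3 rad in one go. Then I let go and backed away.

Last checks:
- **Spring:** In the close-up overlay, the gap between the shoe disc and its collar was about 6 to 6.5 mm, so the spring is about 5.5 to 6 mm in. The wheel angle gives about 6.1 mm.
- **Torque:** Readings were noisy. Drag was about 0.34 N m at 2.11 rad, suggesting about 5.4 mm of spring, where the angle gave 4.8 mm and the picture about 4 mm. The last reading, 0.29 N m, came as the turn was stopping.
- **Scene:** The pictures show the sleeve in the nest, the pedal up and the bystanders apparently unmoved. I judged these by eye and did not measure them. The arm was touching nothing.

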